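# Clamp a reagent bottle with the re-indexing lever

### The arm

A 7-joint arm with a two-finger parallel gripper is mounted at the origin on a cart in front of the work surface, level with it; the furniture and walls round the work are solid. World frame = base frame: x ahead of the robot, y to its left, z up, the work surface at z = 0. Lengths are in m, angles in rad, forces in N, time in s.
With the tool pointing down it reaches from about 0.375 to 0.925 m from the base axis. Payload 3.1 kg.
Tool frame: the origin (TCP) lies on the centre line of the jaws, within the pads' length; the fingertips stand 17 mm ahead of it and the grasp point (between the pads) lies 2 mm behind it (ctrl.tips_ahead is the distance from the TCP to the fingertips, in m); z points along the fingers, y is the line along which they close (so a half turn about z gives the same grasp; the last joint's range is limited). The gripper opens to 85 mm and grips with 20 to 120 N. Pads are 22 mm wide; open, the fingers measure 114 mm over their backs; the gripper's body (76 mm by 85 mm) begins 54 mm behind the grasp point. The pads swing forward as they close: fully open they stand 13 mm farther back than shut.
Start: joints at [1.243, 0.383, 0.044, 1.598, -0.018, 1.161, -0.05], TCP at [0.148, -0.633, 0.248] pointing down, gripper open.
Joint ranges: [-2.61, 2.61], [-0.41, 2.15], [-1.48, 1.57], [0, 2.5], [-1.57, 4.71], [0.05, 1.97], [-2.85, 2.85]. Speed limits (rad/s): [2.79, 2.79, 3.14, 3.14, 3.14, 3.14, 3.14].

### API

Orientations are given as [roll, pitch, yaw] about the fixed x, y, z axes, in that order (R = Rz(yaw) Ry(pitch) Rx(roll)).
In Python, from cell import ctrl gives the robot as it stands.
- The arm moves only by the tool apply_moves, never from a script. Its arguments are lists of equal length, an entry for each row: "dp": the shift along the world's x, y, z scaled (see below), a list of three; "twist": the turn, a rotation vector about the world's x, y, z scaled (see below), a list of three. A call has 1 to 5 rows; each row shifts and turns the commanded pose from where the row before left it; what a row does not reach is not made up. The controller multiplies each number of a shift by 50 mm and each number of a turn by 0.08 rad. A row lasts 1/10 s, in which the tool goes at most 50 mm and 8.59 degrees, less where a joint would pass 70% of its speed; a pose out of reach is approached as far as the arm can. A call with a number of a shift or a turn outside -1 to 1 is refused whole. A call with a gripper value outside its range is refused whole. "gripper" is the opening, from 0 (shut) to 1 (fully open), set as the call begins (left out, the last holds). The fingers move at their own pace and stop on an object; the grip force is fixed at half the most. Time passes only in rows, so rows that do not move let the fingers close. It gives the time, the measured TCP pose, the force, the opening and the grip force at its end, in the units of the state.
- ctrl.sense(): the state, without advancing time (a new reading comes with each control period).
- ctrl.camera(name): name is "scene" or "side" or "wrist"; returns the picture (420x560x3 uint8, red, green, blue); there is no depth.
- ctrl.camera_model(name): a dict with "mtx" (3x3 intrinsics, pixels), "view" (4x4, takes a point from world to camera coordinates); the wrist camera has in their place "hand_eye" (4x4, takes a point from camera to tool coordinates, whose origin is the TCP and whose axes are the flange's). Camera axes: x right, y down, z forward; pixel columns grow to the right and rows downward; lengths in m; the calibration is good to about 2 mm. A picture is of the moment at which its call begins: read the wrist's pose just before it. camera_model takes no time and is no camera call.
- ctrl.job_done(): hands the job in; it is judged then, once.
Trained networks look in the newest picture that a camera, given by its name, has taken for a name from the list of things; names that differ only in an ending like _2 or _b are one class to them, and where a whole thing is asked for, a point or a joint stands for the part that bears it (a point fixed in the world has none). Each returns a list of dicts, best first, with "confidence" (0 to 1); they miss things now and then, are a little off and sometimes report something else, mostly with a low value. They report only what shows in the picture. A call takes as long as a camera call.
- ctrl.spot_in(label, camera): "rect" ([centre column, centre row, width, height] in pixels, round what is visible of it).
- ctrl.tip_of(label, camera): "point" ([row, column] in pixels: a listed point, or the origin of a listed thing).
The state is a dict: "time_s": time; "joints": joint angles; "joint_vel": joint speeds; "joint_efforts": joint torques, N m; "ee_pos": TCP position; "eef_rot": TCP orientation; "force": force on the tool from outside, world axes, zero at the start; "torque": the same for the moment, N m; "finger_gap": finger opening in m; "grasp_force": force on a finger pad.
Only numpy, scipy, OpenCV 4.12 (cv2) and the standard library are available. Lean on these libraries where they do the work, as an engineer would, in place of code of your own. Each camera call takes 0.05 s, during which the arm holds its last target. There are 200 camera calls.

### The job

Stand the amber bottle with the black cap upright on the clamp's plate between the V fence and the rubber pad, then let go of it. Clamp it firmly with the orange-knobbed lever: turn the lever clockwise to advance the jaw, lift it off its teeth to swing it back, let it drop in and turn again, until the bottle is pressed into the V and the sprung pad is pushed nearly all the way back, without forcing it beyond that. Do not push the jaw by hand, leave the lever fully down and let go, and leave the other bottles and the tip box alone.

Things in the scene. Friction and masses are not known exactly. Their poses are not given: they have to be found in the camera images.
- clamp: Bottle clamp fixed to the worktop: aluminium plate 120 (x) x 300 (y) x 16 mm with a blue gear housing. Origin under the plate's centre; the jaw moves along its +y axis. Behind it, from about x = 0.72 m on, pipettes hang from a rack over the worktop: keep the gripper in front of them.
- bay (a point): Point on top of the plate (16 mm above the worktop), 79 mm along the clamp's y from its origin: nominal place for the centre of the bottle's foot; axes as the clamp's. The exact gap depends on the fence.
- fence: Blue fence with a white V, 52 mm tall, bolted on the plate and differently set each time. Origin on the plate's top at the vertex of the V, which opens towards the clamp's -y (included angle 130 degrees, arms 36 mm long). A bottle 60 mm in diameter pressed into it has its centre 33 mm from the vertex towards -y.
- pad: Black rubber pad on the jaw, 40 mm wide, 40 mm tall (22 to 62 mm above the worktop), that presses the bottle. Its origin is that of the clamp plus the jaw's advance minus the pad's compression; its front face is 33 mm further along the clamp's +y. It is sprung: preload 3 N, then 3 N per mm, stop at 8 mm (27 N). Between fence and pad there are 12 to 18 mm more than the bottle needs at the start.
- jaw: Blue jaw behind the pad, carried by a steel rack. Its origin is that of the clamp when fully back. It advances 10 mm per rad of pinion turn; the pinion has a friction brake of 0.3 N m (about 3.3 N at the knob; about 6.3 N with the pad at its stop), so the jaw stays where it is left and resists a push.
- pivot (a point): Centre of the lever's vertical pivot, 60 mm above the worktop, 100 mm along the clamp's -y from its origin.
- knob (a point): Centre of the gripped part of the upright orange cylindrical knob, 22 mm in diameter, which revolves freely on its own axis at the end of the black lever, 90 mm from the pivot. The point is 122 mm above the worktop when the lever is down; the knob reaches from 17 mm below the point to 19 mm above it, the black arm's top lies 19 mm below it.
- lever_turn (a joint): Angle of the lever about the pivot, rad: 0 when it points along the clamp's -y, growing clockwise seen from above (tightening, towards the clamp's -x); it stops at -0.7 and 0.7. Raised clear of the teeth it swings freely (0.02 N m); in mesh it turns the pinion both ways.
- lever_lift (a joint): Height of the lever, m: 0 fully down with its teeth in mesh, 0.0043 when it stands on the tooth tips (turn it a little and it drops in), clear above 0.005, at most 0.012. A spring pushes it down with 4 to 8 N. There are 12 teeth round the pinion (pitch 0.52 rad), with about 0.13 rad of play in mesh.
- amber_bottle: Amber glass reagent bottle with a black cap, 60 mm in diameter, straight-sided up to 65 mm and tapering above, 114 mm tall, about 0.14 to 0.28 kg; origin at the centre of its foot, z up.
- blue_bottle: Clear reagent bottle with a blue cap, 63 mm in diameter, 120 mm tall, origin at its foot. Bystander.
- pink_tips: Pink tip box 126 x 82 x 66 mm, origin under its centre. Bystander.

How it is judged:
On the way, in this order (a step that is already met when the one before it is completed fails the run):
1. the amber bottle stands upright and released on the plate between pad and fence (horizontal distance between amber_bottle and bay below 0.025 m and z of amber_bottle in the frame of bay between -0.004 and 0.004 m and angle between amber_bottle's own z axis and vertical below 0.1 rad and contact force between the fingers and amber_bottle below 0.1 N), for 0.2 s.
2. the lever is lifted clear of its teeth (value of joint lever_lift above 0.0055 m), for 0.1 s.
3. the pad presses the bottle firmly (over 15 N) with the lever down (contact force between pad and amber_bottle above 15 N and value of joint lever_lift below 0.002 m), for 0.2 s.
At the end, for the whole second after the job is handed in: The amber bottle stands upright (within 0.1 rad) on the plate, within 15 mm of the bay point, pressed with more than 15 N by the pad (pushed back at least 4 mm) and with more than 8 N into the V fence; the lever is down in its teeth (lift under 2 mm) and everything is at rest and released (all of step 3 and contact force between fence and amber_bottle above 8 N and horizontal distance between amber_bottle and bay below 0.015 m and z of amber_bottle in the frame of bay between -0.004 and 0.005 m and angle between amber_bottle's own z axis and vertical below 0.1 rad and linear speed of amber_bottle below 0.02 m/s); the robot touches nothing.
It fails at once if the bottle is squeezed with more than 90 N (contact force between pad and amber_bottle above 90 N).
It fails at once if the amber bottle is tipped over (angle between amber_bottle's own z axis and vertical above 0.7 rad).
It fails at once if the jaw or pad is pushed by hand (contact force between the fingers and jaw above 12 N or contact force between the fingers and pad above 12 N).
It fails at once if the other bottle or the tip box is moved more than 30 mm (distance of any of blue_bottle, pink_tips from where it was at the start of the episode above 0.03 m).
It also fails if it takes over 72 s, if anything falls off the work surface, if the arm or the gripper's body presses on something with over 40 N, if the wrist force passes 120 N, or if a joint passes its speed limit or range.

## Working session

There is one attempt and no reset: what is moved stays moved. The work goes in short steps, Python scripts to look and compute and a tool call to move; the robot and the scene stay as the last step left them, time stands still between calls to the robot, and variables do not carry over. Pictures are saved under pics/ and viewed, at most 10 in all, crops included, and the job is handed in when it is done.

Besides the shell and the picture viewer there is one more tool, called after ">>>" as name(argument=value, ...) on one line, values as JSON. apply_moves: Moves the arm, as the interface text tells. Shifts and turns lie within -1 to 1; 1 stands for 50 mm of shift or 0.08 rad of turn. Its arguments: {"type":"object","properties":{"dp":{"type":"array"},"twist":{"type":"array"},"gripper":{"type":"number"}},"required":["dp","twist"]}

```bash
mkdir -p pics; ls; python3 - <<'E'
from cell import ctrl
import cv2,numpy as np
s=ctrl.sense();print(s['time_s'],s['ee_pos'],s['eef_rot'],s['finger_gap'],s['force'])
for c in('scene','side'):
    im=ctrl.camera(c);cv2.imwrite(f'pics/{c}0.png',im[:,:,::-1])
    m=ctrl.camera_model(c);print(c,np.round(m['mtx'],1).tolist(),np.round(m['view'],3).tolist())
    for l in('clamp','bay','fence','pad','jaw','pivot','knob','amber_bottle','blue_bottle','pink_tips'):
        try:r=ctrl.tip_of(l,c);print(l,[(np.round(q['point']).tolist(),round(q['confidence'],2)) for q in r[:2]])
        except Exception as e:print(l,e)
m=ctrl.camera_model('wrist');print(m)
E
```

```text
pics
0.0 [ 0.14784418 -0.63203318  0.24689603] [-3.13899441e+00  1.42389508e-04  2.29890023e-01] 0.0854180963383564 [ 0.4004775  -1.36676723 -0.23985472]
scene [[544.0, 0.0, 273.2], [0.0, 544.0, 209.4], [0.0, 0.0, 1.0]] [[-0.452, -0.892, -0.006, 0.196], [-0.688, 0.353, -0.635, 0.436], [0.568, -0.283, -0.773, 1.243], [0.0, 0.0, 0.0, 1.0]]
clamp [([243.0, 263.0], 0.86)]
bay [([248.0, 235.0], 0.66)]
fence [([222.0, 297.0], 0.75), ([251.0, 223.0], 0.58)]
pad [([237.0, 263.0], 0.68)]
jaw [([241.0, 266.0], 0.55)]
pivot [([220.0, 294.0], 0.75)]
knob [([193.0, 328.0], 0.66)]
amber_bottle [([300.0, 163.0], 0.83)]
blue_bottle [([251.0, 148.0], 0.59), ([241.0, 266.0], 0.57)]
pink_tips [([214.0, 399.0], 0.76)]
side [[486.4, 0.0, 274.1], [0.0, 486.4, 209.1], [0.0, 0.0, 1.0]] [[0.959, -0.282, -0.015, -0.519], [-0.131, -0.396, -0.909, 0.145], [0.251, 0.874, -0.417, 1.2], [0.0, 0.0, 0.0, 1.0]]
clamp [([236.0, 262.0], 0.73)]
bay [([217.0, 260.0], 0.68)]
fence [([215.0, 257.0], 0.82), ([235.0, 268.0], 0.66)]
pad []
jaw [([236.0, 260.0], 0.82)]
pivot [([237.0, 270.0], 0.8)]
knob [([229.0, 276.0], 0.68), ([237.0, 270.0], 0.47)]
amber_bottle [([194.0, 227.0], 0.9)]
blue_bottle [([189.0, 273.0], 0.75)]
pink_tips [([337.0, 267.0], 0.58)]
{'mtx': array([[354.06577587,   0.        , 274.22911954],
       [  0.        , 354.06577587, 214.97491672],
       [  0.        ,   0.        ,   1.        ]]), 'hand_eye': array([[-1.57194312e-03, -9.64647918e-01, -2.63537329e-01,
         6.45779728e-02],
       [ 9.99998658e-01, -1.39472414e-03, -8.59549096e-04,
         6.40866666e-04],
       [ 4.61600370e-04, -2.63538327e-01,  9.64648816e-01,
        -1.25026171e-01],
       [ 0.00000000e+00,  0.00000000e+00,  0.00000000e+00,
         1.00000000e+00]])}
```

View pics/scene0.png

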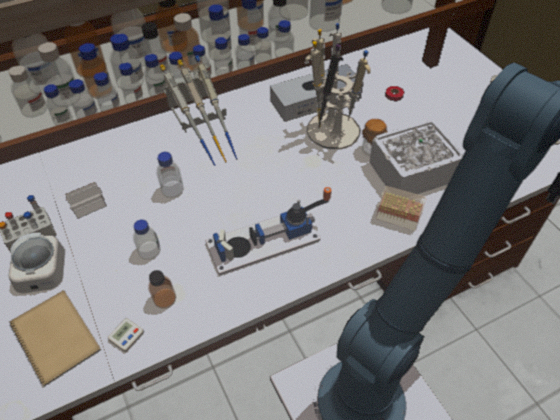

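View pics/side0.png

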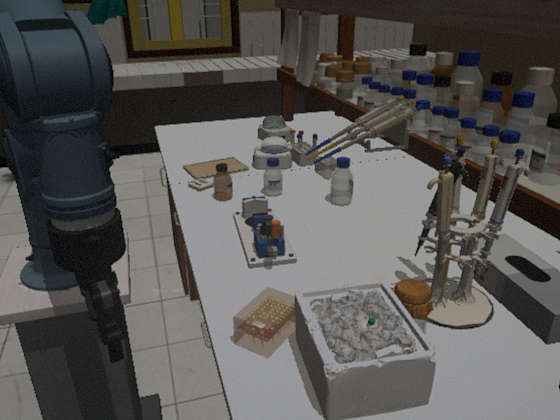

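```bash
cat > h.py <<'E'
import numpy as np
from cell import ctrl
from scipy.spatial.transform import Rotation as R
def onplane(cam,row,col,z,pose=None):
    m=ctrl.camera_model(cam)
    if cam=='wrist':
        T=np.eye(4);s=pose or ctrl.sense();T[:3,:3]=R.from_euler('xyz',s['eef_rot']).as_matrix();T[:3,3]=s['ee_pos'];M=T@m['hand_eye']
    else: M=np.linalg.inv(m['view'])
    d=M[:3,:3]@np.linalg.solve(m['mtx'],[col,row,1.]);o=M[:3,3]
    return (o+d*(z-o[2])/d[2]).round(4)
def proj(cam,p,pose=None):
    m=ctrl.camera_model(cam)
    if cam=='wrist':
        T=np.eye(4);s=pose or ctrl.sense();T[:3,:3]=R.from_euler('xyz',s['eef_rot']).as_matrix();T[:3,3]=s['ee_pos'];V=np.linalg.inv(T@m['hand_eye'])
    else: V=m['view']
    q=m['mtx']@(V@np.r_[p,1.])[:3];return (q[:2]/q[2]).round(1)
E
python3 - <<'E'
from h import *
S=dict(clamp=(243,263,0),bay=(248,235,.016),fence=(251,223,.016),pad=(237,263,0),jaw=(241,266,0),pivot=(220,294,.06),knob=(193,328,.122),amber=(300,163,0),blue=(251,148,0),pink=(214,399,0))
D=dict(clamp=(236,262,0),bay=(217,260,.016),fence=(215,257,.016),jaw=(236,260,0),pivot=(237,270,.06),knob=(229,276,.122),amber=(194,227,0),blue=(189,273,0),pink=(337,267,0))
for k,v in S.items():print(k,onplane('scene',*v), onplane('side',*D[k]) if k in D else'')
E
```

```text
clamp [ 0.4971 -0.      0.    ] [0.5093 0.0118 0.    ]
bay [0.5065 0.0808 0.016 ] [0.527  0.0981 0.016 ]
fence [0.5123 0.1142 0.016 ] [0.5221 0.114  0.016 ]
pad [ 0.5158 -0.0093  0.    ] 
jaw [ 0.4994 -0.0106  0.    ] [0.5041 0.0135 0.    ]
pivot [ 0.4887 -0.0926  0.06  ] [ 0.4986 -0.1098  0.06  ]
knob [ 0.4865 -0.1948  0.122 ] [ 0.4911 -0.1895  0.122 ]
amber [ 0.4519  0.3114 -0.    ] [0.4765 0.3356 0.    ]
blue [0.6181 0.2963 0.    ] [0.6336 0.3292 0.    ]
pink [ 0.4095 -0.3996  0.    ] [ 0.4082 -0.4003  0.    ]
```

The pictures show the clamp near the scene's centre, with the knob at (327,193), the amber bottle at (160,290) and the blue one at (147,240). I'll swing over for a wrist view.

>>> apply_moves(dp=[[0.7,0.4,0.4],[0.7,0.4,0.4],[0.7,0.4,0.4],[0.7,0.4,0.4],[0.7,0.4,0.4]], twist=[[0,0,0.8],[0,0,0.8],[0,0,0.8],[0,0,0.8],[0,0,0.8]], gripper=1)

```text
time_s: 1.6
ee_pos: [0.3243, -0.532, 0.3493]
eef_rot: [3.141, 0.0, 0.552]
force: [0.3, -1.0, -0.2]
finger_gap: 0.0855
grasp_force: 0.0
```

>>> apply_moves(dp=[[0.2,0.9,0.1],[0.2,0.9,0.1],[0.2,0.9,0.1],[0.2,0.9,0.1],[0.2,0.9,0.1]], twist=[[0,0,0.8],[0,0,0.8],[0,0,0.8],[0,0,0.8],[0,0,0.8]])

```text
time_s: 2.1
ee_pos: [0.3732, -0.306, 0.3737]
eef_rot: [3.141, 0.0, 0.872]
force: [1.6, -0.4, 0.6]
finger_gap: 0.0855
grasp_force: 0.0
```

>>> apply_moves(dp=[[0.2,0.9,0.1],[0.2,0.9,0.1],[0.2,0.9,0.1],[0.2,0.9,0.1],[0.2,0.9,0.1]], twist=[[0,0,0.8],[0,0,0.8],[0,0,0.8],[0,0,0.8],[0,0,0.8]])

```text
time_s: 2.6
ee_pos: [0.4231, -0.081, 0.3988]
eef_rot: [3.14, 0.0, 1.192]
force: [0.6, -0.5, 0.1]
finger_gap: 0.0853
grasp_force: 0.0
```

>>> apply_moves(dp=[[0.2,0.9,0.1],[0.2,0.9,0.1],[0.2,0.9,0.1],[0.2,0.9,0.1],[0,0,0]], twist=[[0,0,0.2],[0,0,0],[0,0,0],[0,0,0],[0,0,0]])

```text
time_s: 3.1
ee_pos: [0.4628, 0.1058, 0.4198]
eef_rot: [3.14, -0.005, 1.22]
force: [-1.1, -0.1, 0.3]
finger_gap: 0.0853
grasp_force: 0.0
```

```bash
cat > look.py <<'E'
from h import *
import cv2,sys
def look(name,labels,view=None):
    s=ctrl.sense();im=ctrl.camera('wrist')
    if view:cv2.imwrite('pics/'+name+'.png',im[:,:,::-1])
    print(s['time_s'],np.round(s['ee_pos'],4),np.round(s['eef_rot'],3))
    for l,z in labels.items():
        for q in ctrl.tip_of(l,'wrist')[:2]:
            print(l,np.round(q['point'],1).tolist(),round(q['confidence'],2),onplane('wrist',*q['point'],z,pose=s))
    return s,im
E
python3 - <<'E'
from look import *
print(ctrl.tips_ahead)
look('w1',dict(clamp=0,bay=.016,fence=.016,pad=0,jaw=0,pivot=.06,knob=.122,amber_bottle=0,blue_bottle=0,pink_tips=0),1)
E
```

```text
0.017
3.1 [0.4628 0.1058 0.4198] [ 3.14  -0.005  1.22 ]
clamp [216.4, 323.6] 0.63 [0.5066 0.0007 0.    ]
bay [168.7, 309.7] 0.62 [0.5094 0.083  0.016 ]
fence [148.9, 301.5] 0.79 [0.5075 0.1148 0.016 ]
fence [288.9, 341.4] 0.28 [ 0.4949 -0.1215  0.016 ]
pad [29.6, 219.0] 0.67 [0.4537 0.3085 0.    ]
pad [216.1, 321.3] 0.54 [0.5033 0.0024 0.    ]
jaw [215.7, 318.6] 0.83 [0.4995 0.0045 0.    ]
pivot [288.0, 342.8] 0.93 [ 0.4964 -0.0969  0.06  ]
knob [365.6, 363.7] 0.56 [ 0.4868 -0.1866  0.122 ]
amber_bottle [29.3, 220.8] 0.74 [0.4562 0.308  0.    ]
blue_bottle [150.3, 302.5] 0.46 [0.5089 0.1107 0.    ]
```

View pics/w1.png

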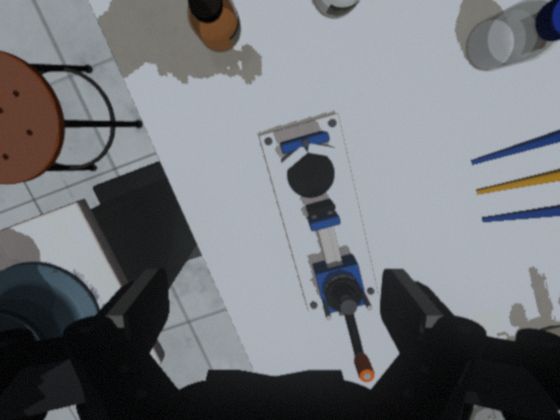

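```bash
python3 - <<'E'
from look import *
s=ctrl.sense()
im=cv2.imread('pics/w1.png')
for n,(c,r) in dict(tl=(259,133),tr=(339,113),br=(376,295),bl=(308,310)).items(): print(n,onplane('wrist',r,c,.016,pose=s))
E
```

```text
tl [0.4566 0.1466 0.016 ]
tr [0.5737 0.1313 0.016 ]
br [ 0.5399 -0.1637  0.016 ]
bl [ 0.4263 -0.1496  0.016 ]
```

>>> apply_moves(dp=[[0,0.8,-0.4],[0,0.8,-0.4],[-0.1,0.7,-0.5],[-0.1,0.5,-0.5],[0,0,0]], twist=[[0,0,0.9],[0,0,0.9],[0,0,0.9],[0,0,0.7],[0,0,0]])

```text
time_s: 4.15
ee_pos: [0.449, 0.2404, 0.3249]
eef_rot: [-3.134, 0.0, 1.487]
force: [0.1, -0.3, 0.1]
finger_gap: 0.0851
grasp_force: 0.0
```

```bash
python3 - <<'E'
from look import *
look('w2',dict(amber_bottle=0,blue_bottle=0),1)
for l in('amber_bottle','blue_bottle'):
  print([np.round(q['rect']).tolist() for q in ctrl.spot_in(l,'wrist')])
E
```

```text
4.15 [0.449  0.2404 0.3249] [-3.134  0.     1.487]
blue_bottle [114.4, 408.3] 0.69 [0.6133 0.2967 0.    ]
blue_bottle [335.6, 326.7] 0.39 [ 0.4998 -0.003   0.    ]
[[278.0, 113.0, 56.0, 62.0]]
[[436.0, 115.0, 97.0, 65.0]]
```

View pics/w2.png

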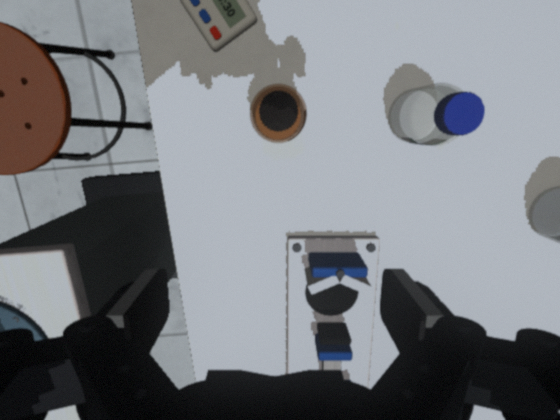

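w2 shows the amber bottle at (278,113), the blue one off to the right at (436,115), and the plate's far edge at row ~235, columns 287–378.

```bash
python3 - <<'E'
from look import *
s=ctrl.sense()
for c,r in((287,233),(378,233),(287,340),(378,340),(294,246),(371,246)): print(c,r,onplane('wrist',r,c,.016,pose=s))
print('V',onplane('wrist',272,339,.068,pose=s))
# amber: cap disk centre z=.114, body widest circle z~.06
print('cap',onplane('wrist',111,279,.114,pose=s),'body',onplane('wrist',113,278,.055,pose=s), onplane('wrist',113,250,.055,pose=s),onplane('wrist',113,306,.055,pose=s))
s2,im=look('w3',dict(clamp=0,bay=.016,fence=.016,pad=0,jaw=0,amber_bottle=0))
E
```

```text
287 233 [0.4619 0.1564 0.016 ]
378 233 [0.5797 0.1448 0.016 ]
287 340 [ 0.4477 -0.0025  0.016 ]
378 340 [ 0.5762 -0.0151  0.016 ]
294 246 [0.4694 0.1376 0.016 ]
371 246 [0.5701 0.1277 0.016 ]
V [0.5184 0.1192 0.068 ]
cap [0.4644 0.3072 0.114 ] body [0.464  0.3063 0.055 ] [0.4338 0.3093 0.055 ] [0.4942 0.3034 0.055 ]
4.4 [0.4545 0.2357 0.3293] [ 3.14  -0.     1.474]
clamp [326.8, 325.3] 0.86 [0.5047 0.0029 0.    ]
clamp [326.4, 321.5] 0.72 [0.4992 0.0041 0.    ]
bay [282.2, 326.9] 0.83 [0.5094 0.0815 0.016 ]
bay [258.7, 324.4] 0.7 [0.5081 0.1158 0.016 ]
fence [256.7, 322.0] 0.68 [0.5051 0.119  0.016 ]
pad [326.7, 323.7] 0.96 [0.5024 0.0033 0.    ]
jaw [326.8, 320.7] 0.73 [0.498  0.0036 0.    ]
jaw [328.7, 324.9] 0.62 [ 5.039e-01 -2.000e-04  0.000e+00]
amber_bottle [112.9, 269.8] 0.62 [0.4546 0.3082 0.    ]
```

```bash
python3 - <<'E'
from look import *
p1=dict(ee_pos=[0.4628,.1058,.4198],eef_rot=[3.14,-.005,1.22]);p2=dict(ee_pos=[0.449,.2404,.3249],eef_rot=[-3.134,0,1.487])
c=[onplane('wrist',r,c,.016,pose=p1) for c,r in((259,133),(339,113),(376,295),(308,310))]
for q in c:print(q)
print('centre',np.mean(c,0))
for c,r in((287,234),(378,234),(294,246),(371,246)): print(c,r,onplane('wrist',r,c,.016,pose=p2))
print('cap',onplane('wrist',111,279,.114,pose=p2),'body',onplane('wrist',113,278,.055,pose=p2))
s,im=look('w3',dict(clamp=0,bay=.016,fence=.016,pad=0,jaw=0,amber_bottle=0,blue_bottle=0))
cv2.imwrite('pics/w4.png',im[200:400,250:420,::-1])
cv2.imwrite('pics/w4.png',cv2.resize(im[80:380,220:420,::-1],None,fx=2,fy=2))
E
```

```text
[0.4567 0.1584 0.016 ]
[0.5745 0.1449 0.016 ]
[ 0.545  -0.1509  0.016 ]
[ 0.4311 -0.1384  0.016 ]
centre [0.501825 0.0035   0.016   ]
287 234 [0.4542 0.1616 0.016 ]
378 234 [0.5707 0.152  0.016 ]
294 246 [0.462  0.1445 0.016 ]
371 246 [0.5616 0.1363 0.016 ]
cap [0.4559 0.312  0.114 ] body [0.4549 0.3113 0.055 ]
4.75 [0.4534 0.2367 0.3286] [ 3.141 -0.     1.477]
clamp [324.3, 330.4] 0.87 [0.5112 0.008  0.    ]
clamp [285.3, 330.3] 0.51 [0.5144 0.0699 0.    ]
fence [261.9, 326.9] 0.59 [0.5098 0.1125 0.016 ]
pad [326.1, 323.3] 0.69 [0.5008 0.0061 0.    ]
jaw [330.8, 323.9] 0.66 [ 0.5012 -0.0018  0.    ]
amber_bottle [114.4, 271.1] 0.96 [0.4542 0.3074 0.    ]
blue_bottle [109.7, 404.5] 0.55 [0.6178 0.2973 0.    ]
blue_bottle [326.3, 324.3] 0.27 [0.5022 0.0056 0.    ]
```

View pics/w4.png

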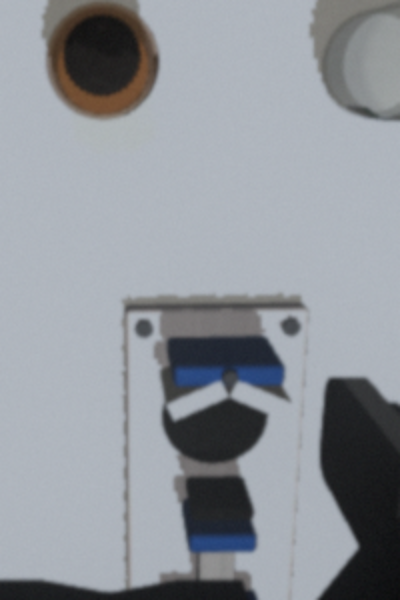

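```bash
python3 - <<'E'
from look import *
p=dict(ee_pos=[.4534,.2367,.3286],eef_rot=[3.141,0,1.477])
f=lambda x,y,z:onplane('wrist',80+y/2,220+x/2,z,pose=p)
print('cap',f(102,55,.114),'body',f(103,60,.055),f(46,60,.055),f(159,60,.055))
print('corners',f(127,309,.016),f(308,309,.016), 'left',f(127,590,.016),'right',f(294,590,.016))
print('Vtop',f(230,398,.068),f(168,408,.068),f(268,405,.068), 'disc',f(215,412,.016),'padtop front L/R',f(190,477,.062),f(243,477,.062))
print('prev meas of bay',proj('wrist',[.5095,.082,.016],pose=p)*2-[440,160],'padfront',proj('wrist',[.505,.036,.062],pose=p)*2-[440,160])
E
```

```text
cap [0.4557 0.312  0.114 ] body [0.4556 0.3111 0.055 ] [0.4249 0.3141 0.055 ] [0.4857 0.3082 0.055 ]
corners [0.4558 0.1561 0.016 ] [0.5729 0.1449 0.016 ] left [ 0.4367 -0.0588  0.016 ] right [ 0.558  -0.0703  0.016 ]
Vtop [0.512  0.1122 0.068 ] [0.4749 0.1092 0.068 ] [0.5342 0.1056 0.068 ] disc [0.5086 0.0773 0.016 ] padtop front L/R [0.4853 0.0581 0.062 ] [0.5182 0.055  0.062 ]
prev meas of bay [216.  405.6] padfront [223.4 505.4]
```

>>> apply_moves(dp=[[0.02,0.74,-0.5],[0.02,0.74,-0.5],[0,0,-0.7],[0,0,-0.7],[0,0,0]], twist=[[0,0,0],[0,0,0],[0,0,0],[0,0,0],[0,0,0]])

```text
time_s: 5.65
ee_pos: [0.4519, 0.3085, 0.2031]
eef_rot: [-3.132, 0.006, 1.479]
force: [0.0, -0.8, -0.7]
finger_gap: 0.0853
grasp_force: 0.0
```

>>> apply_moves(dp=[[0,0,0],[0,0,0]], twist=[[0,0,0],[0,0,0]])

```text
time_s: 5.85
ee_pos: [0.4564, 0.312, 0.2105]
eef_rot: [3.139, -0.002, 1.477]
force: [0.1, -0.3, 0.4]
finger_gap: 0.0858
grasp_force: 0.0
```

>>> apply_moves(dp=[[0,0,-0.7],[0,0,-0.7],[0,0,-0.6],[0,0,-0.4],[0,-0.02,-0.25]], twist=[[0,0,0],[0,0,0],[0,0,0],[0,0,0],[0,0,0]])

```text
time_s: 6.35
ee_pos: [0.4563, 0.3103, 0.0762]
eef_rot: [3.14, -0.001, 1.477]
force: [-0.1, -0.4, -0.5]
finger_gap: 0.0857
grasp_force: 0.0
```

>>> apply_moves(dp=[[0,0,-0.15],[0,0,-0.1],[0,0,0],[0,0,0],[0,0,0]], twist=[[0,0,0],[0,0,0],[0,0,0],[0,0,0],[0,0,0]])

```text
time_s: 6.85
ee_pos: [0.4557, 0.3106, 0.0642]
eef_rot: [3.14, -0.001, 1.478]
force: [-0.5, 0.6, -0.5]
finger_gap: 0.0859
grasp_force: 0.0
```

>>> apply_moves(dp=[[0,0,0],[0,0,0],[0,0,0],[0,0,0],[0,0,0]], twist=[[0,0,0],[0,0,0],[0,0,0],[0,0,0],[0,0,0]], gripper=0.4)

```text
time_s: 7.35
ee_pos: [0.456, 0.3106, 0.0643]
eef_rot: [3.14, -0.001, 1.478]
force: [-0.2, -0.8, 5.2]
finger_gap: 0.0556
grasp_force: 63.2
```

Gap 55.6 mm with a 5 N upward force suggests the pads sit partly on the taper, so I'll reopen and go a little lower.

>>> apply_moves(dp=[[0,0,0],[0,0,0],[0,0,0],[0,0,-0.06],[0,0,-0.06]], twist=[[0,0,0],[0,0,0],[0,0,0],[0,0,0],[0,0,0]], gripper=1)

```text
time_s: 7.85
ee_pos: [0.4555, 0.3108, 0.0582]
eef_rot: [3.141, -0.001, 1.478]
force: [-3.0, -0.3, 19.7]
finger_gap: 0.0855
grasp_force: 0.0
```

>>> apply_moves(dp=[[0,0,0],[0,0,0]], twist=[[0,0,0],[0,0,0]])

```text
time_s: 8.05
ee_pos: [0.4554, 0.3115, 0.0584]
eef_rot: [3.141, -0.002, 1.478]
force: [-1.1, -0.8, 6.7]
finger_gap: 0.0855
grasp_force: 0.0
```

>>> apply_moves(dp=[[0,0,0],[0,0,0],[0,0,0],[0,0,0]], twist=[[0,0,0],[0,0,0],[0,0,0],[0,0,0]], gripper=0.4)

```text
time_s: 8.45
ee_pos: [0.4565, 0.3116, 0.0591]
eef_rot: [3.139, -0.002, 1.478]
force: [-0.9, -1.3, 7.7]
finger_gap: 0.0564
grasp_force: 62.6
```

>>> apply_moves(dp=[[0,0,0.3],[0,0,0.5],[0,0,0.6],[0,0,0.6],[0,0,0.2]], twist=[[0,0,0],[0,0,0],[0,0,0],[0,0,0],[0,0,0]])

```text
time_s: 8.95
ee_pos: [0.4561, 0.3114, 0.1702]
eef_rot: [3.138, -0.003, 1.478]
force: [0.3, 0.9, -1.7]
finger_gap: 0.056
grasp_force: 65.2
```

>>> apply_moves(dp=[[0.2,-0.6,0],[0.2,-0.8,0],[0.2,-0.8,0],[0.2,-0.8,0],[0.15,-0.7,0]], twist=[[0,0,0],[0,0,0],[0,0,0],[0,0,0],[0,0,0]])

```text
time_s: 9.45
ee_pos: [0.502, 0.122, 0.166]
eef_rot: [-3.14, 0.001, 1.476]
force: [1.0, -1.0, -2.3]
finger_gap: 0.0562
grasp_force: 65.1
```

>>> apply_moves(dp=[[0.1,-0.6,0],[0,-0.35,0],[0,-0.1,0],[0,0,0],[0,0,0]], twist=[[0,0,0],[0,0,0],[0,0,0],[0,0,0],[0,0,0]])

```text
time_s: 9.95
ee_pos: [0.507, 0.0743, 0.167]
eef_rot: [-3.141, -0.001, 1.48]
force: [0.1, -0.3, -2.2]
finger_gap: 0.0559
grasp_force: 65.1
```

```bash
python3 - <<'E'
from look import *
s=ctrl.sense();print(s['ee_pos'],s['eef_rot'],s['finger_gap'],s['force'])
a=ctrl.camera('scene');b=ctrl.camera('side')
A=cv2.resize(a[170:290,190:350],None,fx=3,fy=3);B=cv2.resize(b[100:270,180:330],None,fx=360/170,fy=360/170)
cv2.imwrite('pics/p1.png',np.hstack([A,B])[:,:,::-1])
E
```

```text
[0.50699372 0.0742699  0.1670287 ] [-3.14094676e+00 -1.08115187e-03  1.47993589e+00] 0.05587457788162652 [ 0.09616345 -0.25381904 -2.22877072]
```

View pics/p1.png

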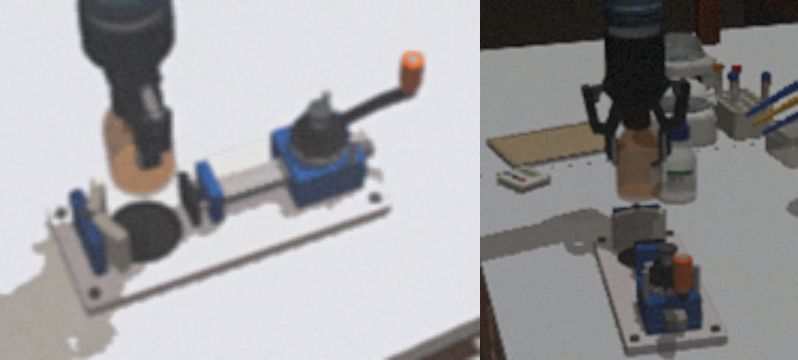

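>>> apply_moves(dp=[[0.02,-0.02,-0.5],[0,0,-0.5],[0,0,-0.4],[0,0,-0.2],[0,0,0]], twist=[[0,0,0],[0,0,0],[0,0,0],[0,0,0],[0,0,0]])

```text
time_s: 10.55
ee_pos: [0.5072, 0.0725, 0.086]
eef_rot: [-3.138, -0.0, 1.48]
force: [0.5, -0.2, -1.9]
finger_gap: 0.056
grasp_force: 65.1
```

>>> apply_moves(dp=[[0,0,-0.08],[0,0,-0.06],[0,0,0],[0,0,0]], twist=[[0,0,0],[0,0,0],[0,0,0],[0,0,0]])

```text
time_s: 10.95
ee_pos: [0.509, 0.0716, 0.0808]
eef_rot: [3.141, -0.0, 1.478]
force: [-0.4, 0.5, -1.0]
finger_gap: 0.0565
grasp_force: 65.1
```

>>> apply_moves(dp=[[0,0.01,-0.05],[0,0,-0.03],[0,0,0],[0,0,0]], twist=[[0,0,0],[0,0,0],[0,0,0],[0,0,0]])

```text
time_s: 11.35
ee_pos: [0.5085, 0.0721, 0.0762]
eef_rot: [-3.141, 0.0, 1.478]
force: [-0.4, -0.0, -2.0]
finger_gap: 0.0562
grasp_force: 65.1
```

>>> apply_moves(dp=[[0,0,-0.03],[0,0,0],[0,0,0]], twist=[[0,0,0],[0,0,0],[0,0,0]])

```text
time_s: 11.65
ee_pos: [0.5089, 0.0723, 0.0751]
eef_rot: [3.141, -0.0, 1.478]
force: [-0.6, -0.3, 1.5]
finger_gap: 0.056
grasp_force: 65.4
```

>>> apply_moves(dp=[[0,0,0],[0,0,0],[0,0,0],[0,0,0.1],[0,0,0.4]], twist=[[0,0,0],[0,0,0],[0,0,0],[0,0,0],[0,0,0]], gripper=1)

```text
time_s: 12.15
ee_pos: [0.5067, 0.0716, 0.0985]
eef_rot: [-3.137, 0.001, 1.478]
force: [-0.9, -1.0, -0.3]
finger_gap: 0.0854
grasp_force: 0.0
```

>>> apply_moves(dp=[[0,0,0.7],[0,0,0.8],[0,0,0.8],[0,-0.3,0.8],[0,-0.5,0.2]], twist=[[0,0,0],[0,0,0],[0,0,0],[0,0,0],[0,0,0]])

```text
time_s: 12.65
ee_pos: [0.5115, 0.0352, 0.2706]
eef_rot: [3.132, -0.001, 1.483]
force: [0.9, 0.4, 0.5]
finger_gap: 0.0852
grasp_force: 0.0
```

>>> apply_moves(dp=[[0,-0.7,0],[0,-0.7,0],[0,-0.4,0],[0,0,0],[0,0,0]], twist=[[0,0,0],[0,0,0],[0,0,0],[0,0,0],[0,0,0]])

```text
time_s: 13.15
ee_pos: [0.5085, -0.0574, 0.2649]
eef_rot: [3.142, -0.001, 1.477]
force: [0.1, 1.1, 0.4]
finger_gap: 0.0856
grasp_force: 0.0
```

>>> apply_moves(dp=[[0,0,0],[0,0,0]], twist=[[0,0,0],[0,0,0]])

```text
time_s: 13.35
ee_pos: [0.5087, -0.0558, 0.2649]
eef_rot: [3.141, -0.0, 1.481]
force: [0.6, 0.1, -0.3]
finger_gap: 0.0854
grasp_force: 0.0
```

```bash
python3 - <<'E'
from look import *
s,im=look('w5',dict(clamp=0,fence=.016,pad=0,jaw=0,pivot=.06,knob=.122,amber_bottle=.016),1)
E
```

```text
13.35 [ 0.5087 -0.0558  0.2649] [ 3.141 -0.     1.481]
clamp [126.5, 264.9] 0.6 [0.5019 0.0024 0.    ]
jaw [128.9, 262.9] 0.85 [4.995e-01 1.000e-04 0.000e+00]
pivot [233.7, 267.2] 0.93 [ 0.4959 -0.0982  0.06  ]
knob [354.1, 263.5] 0.73 [ 0.4852 -0.1883  0.122 ]
```

View pics/w5.png

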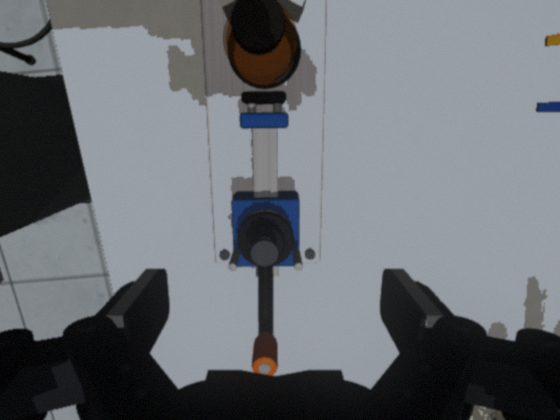

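w5 shows the bottle upright between V and pad, the jaw at (264,120), the pivot at (265,235), and the knob's top at (264,368). The lever is at about 0 rad.

```bash
python3 - <<'E'
from look import *
p=dict(ee_pos=[.5087,-.0558,.2649],eef_rot=[3.141,0,1.481])
f=lambda x,y,z:onplane('wrist',y,x,z,pose=p)
print('knob top',f(264,368,.141),'pad front bottom L/R',f(241,94,.062),f(286,94,.062),'jaw',f(240,113,.062),f(288,113,.062))
print('plate bl/br', f(215,263,.016),f(321,263,.016),'bolts',f(225,254,.016),f(310,254,.016),'house',f(234,200,.05),f(298,200,.05))
print(ctrl.sense()['joints'].round(2) if hasattr(ctrl.sense()['joints'],'round') else ctrl.sense()['joints'])
E
```

```text
knob top [ 0.4863 -0.1877  0.141 ] pad front bottom L/R [0.4856 0.0328 0.062 ] [0.525  0.0292 0.062 ] jaw [0.4829 0.017  0.062 ] [0.5254 0.0131 0.062 ]
plate bl/br [ 0.4313 -0.1421  0.016 ] [ 0.5512 -0.153   0.016 ] bolts [ 0.444  -0.1323  0.016 ] [ 0.5395 -0.141   0.016 ] house [ 0.4663 -0.0639  0.05  ] [ 0.529  -0.0697  0.05  ]
[ 0.79  0.19 -0.83  1.87  0.15  1.14 -0.18]
```

>>> apply_moves(dp=[[-0.15,-0.7,-0.4],[-0.15,-0.7,-0.4],[-0.1,-0.7,-0.3],[-0.05,-0.54,-0.2],[0,0,0]], twist=[[0,0,0],[0,0,0],[0,0,0],[0,0,0],[0,0,0]])

```text
time_s: 14.25
ee_pos: [0.4835, -0.1954, 0.1977]
eef_rot: [-3.138, 0.001, 1.469]
force: [-0.0, -0.5, 1.3]
finger_gap: 0.0855
grasp_force: 0.0
```

>>> apply_moves(dp=[[0,0,-0.3],[0,0,-0.3],[0,0,-0.2],[0,0,-0.1],[0,0,0]], twist=[[0,0,0],[0,0,0],[0,0,0],[0,0,0],[0,0,0]])

```text
time_s: 14.75
ee_pos: [0.4855, -0.1887, 0.1536]
eef_rot: [-3.14, -0.001, 1.48]
force: [-0.8, 0.1, -0.3]
finger_gap: 0.0851
grasp_force: 0.0
```

>>> apply_moves(dp=[[0,0,0],[0,0,0]], twist=[[0,0,0],[0,0,0]])

```text
time_s: 14.95
ee_pos: [0.4867, -0.1899, 0.1554]
eef_rot: [3.14, 0.0, 1.478]
force: [-0.1, -0.1, 0.4]
finger_gap: 0.0855
grasp_force: 0.0
```

>>> apply_moves(dp=[[0,0.02,-0.3],[0,0.02,-0.2],[0,0,-0.05],[0,0,0],[0,0,0]], twist=[[0,0,0],[0,0,0],[0,0,0],[0,0,0],[0,0,0]])

```text
time_s: 15.45
ee_pos: [0.4861, -0.1878, 0.1271]
eef_rot: [-3.141, -0.0, 1.478]
force: [0.6, 0.6, -0.1]
finger_gap: 0.0859
grasp_force: 0.0
```

>>> apply_moves(dp=[[0,0,0],[0,0,0],[0,0,0],[0,0,0],[0,0,0]], twist=[[0,0,0],[0,0,0],[0,0,0],[0,0,0],[0,0,0]], gripper=0.1)

```text
time_s: 15.95
ee_pos: [0.4869, -0.1881, 0.1278]
eef_rot: [3.14, 0.0, 1.478]
force: [1.4, 0.1, 0.8]
finger_gap: 0.0205
grasp_force: 58.5
```

>>> apply_moves(dp=[[0,0,0],[0,0,0],[0,0,0]], twist=[[0,0,0],[0,0,0],[0,0,0]])

```text
time_s: 16.25
ee_pos: [0.4868, -0.1881, 0.1277]
eef_rot: [3.14, 0.0, 1.478]
force: [0.9, -0.3, 1.7]
finger_gap: 0.0205
grasp_force: 58.6
```

>>> apply_moves(dp=[[-0.23,0.035,0],[-0.225,0.065,0],[-0.215,0.095,0],[-0.2,0.12,0],[-0.18,0.145,0]], twist=[[0,0,0],[0,0,0],[0,0,0],[0,0,0],[0,0,0]])

```text
time_s: 16.75
ee_pos: [0.434, -0.1639, 0.1276]
eef_rot: [3.138, -0.001, 1.478]
force: [6.1, 1.2, -1.4]
finger_gap: 0.0202
grasp_force: 58.6
```

>>> apply_moves(dp=[[0,0,0],[0,0,0],[0,0,0]], twist=[[0,0,0],[0,0,0],[0,0,0]])

```text
time_s: 17.05
ee_pos: [0.4335, -0.1636, 0.1273]
eef_rot: [-3.141, -0.001, 1.479]
force: [3.7, 3.3, 0.7]
finger_gap: 0.0202
grasp_force: 58.9
```

>>> apply_moves(dp=[[0.02,-0.01,0.06],[0,0,0.06],[0,0,0.06],[0,0,0],[0,0,0]], twist=[[0,0,0],[0,0,0],[0,0,0],[0,0,0],[0,0,0]])

```text
time_s: 17.55
ee_pos: [0.4331, -0.1628, 0.1345]
eef_rot: [-3.138, -0.004, 1.479]
force: [5.5, 6.3, -6.6]
finger_gap: 0.0204
grasp_force: 59.0
```

>>> apply_moves(dp=[[0.195,-0.13,0.03],[0.2,-0.12,0],[0.215,-0.095,0],[0.225,-0.065,0],[0.23,-0.035,0]], twist=[[0,0,0],[0,0,0],[0,0,0],[0,0,0],[0,0,0]])

```text
time_s: 18.05
ee_pos: [0.4867, -0.1877, 0.1364]
eef_rot: [-3.137, -0.001, 1.477]
force: [-0.4, 4.1, -7.9]
finger_gap: 0.0204
grasp_force: 59.1
```

>>> apply_moves(dp=[[0.235,-0.005,0],[0.23,0.025,0],[0.23,0.055,0],[0.11,0.035,0],[0,0,0]], twist=[[0,0,0],[0,0,0],[0,0,0],[0,0,0],[0,0,0]])

```text
time_s: 18.55
ee_pos: [0.529, -0.1818, 0.1378]
eef_rot: [3.141, 0.0, 1.479]
force: [-0.7, 2.8, -7.8]
finger_gap: 0.0209
grasp_force: 59.0
```

>>> apply_moves(dp=[[0,0,0],[0,0,0]], twist=[[0,0,0],[0,0,0]])

```text
time_s: 18.75
ee_pos: [0.5276, -0.1824, 0.1377]
eef_rot: [-3.141, 0.0, 1.477]
force: [-1.4, 1.9, -7.9]
finger_gap: 0.0203
grasp_force: 58.9
```

```bash
python3 - <<'E'
from look import *
s,im=look('w6',dict(jaw=0,knob=.13))
cv2.imwrite('pics/side6.png',cv2.resize(np.hstack([im[0:200,180:380]]),None,fx=2,fy=2)[:,:,::-1])
E
```

```text
18.75 [ 0.5276 -0.1824  0.1377] [-3.141  0.     1.477]
knob [284.3, 273.3] 0.94 [ 0.5255 -0.1827  0.13  ]
```

View pics/side6.png

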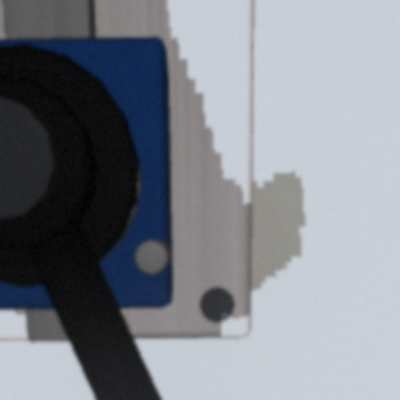

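The lever is raised and swung to about −0.46 rad. I'll drop it in there.

>>> apply_moves(dp=[[0,0,-0.07],[0,0,-0.07],[0,0,-0.07],[0,0,0],[0,0,0]], twist=[[0,0,0],[0,0,0],[0,0,0],[0,0,0],[0,0,0]])

```text
time_s: 19.4
ee_pos: [0.5291, -0.1823, 0.1281]
eef_rot: [3.14, 0.0, 1.478]
force: [0.3, 2.3, -1.6]
finger_gap: 0.0202
grasp_force: 59.8
```

>>> apply_moves(dp=[[0,0,0],[0,0,0]], twist=[[0,0,0],[0,0,0]])

```text
time_s: 19.6
ee_pos: [0.529, -0.1824, 0.128]
eef_rot: [3.14, 0.0, 1.478]
force: [-0.3, 1.4, -1.2]
finger_gap: 0.0202
grasp_force: 59.8
```

>>> apply_moves(dp=[[-0.15,-0.035,0],[-0.225,-0.055,0],[-0.23,-0.025,0],[-0.235,0.005,0],[-0.23,0.035,0]], twist=[[0,0,0],[0,0,0],[0,0,0],[0,0,0],[0,0,0]])

```text
time_s: 20.1
ee_pos: [0.4747, -0.186, 0.1279]
eef_rot: [3.139, 0.0, 1.477]
force: [5.0, 2.0, -1.3]
finger_gap: 0.0204
grasp_force: 59.6
```

>>> apply_moves(dp=[[-0.225,0.065,0],[-0.215,0.095,0],[0,0,0],[0,0,0]], twist=[[0,0,0],[0,0,0],[0,0,0],[0,0,0]])

```text
time_s: 20.5
ee_pos: [0.4521, -0.1773, 0.1276]
eef_rot: [-3.141, -0.0, 1.478]
force: [2.8, 3.8, 0.2]
finger_gap: 0.0202
grasp_force: 59.7
```

>>> apply_moves(dp=[[-0.2,0.12,0],[-0.18,0.145,0],[0,0,0],[0,0,0]], twist=[[0,0,0],[0,0,0],[0,0,0],[0,0,0]])

```text
time_s: 20.9
ee_pos: [0.4346, -0.1645, 0.1277]
eef_rot: [3.139, -0.0, 1.478]
force: [5.1, 2.6, -1.6]
finger_gap: 0.0207
grasp_force: 59.6
```

>>> apply_moves(dp=[[0.02,0,0.06],[0,0,0.06],[0,0,0.06],[0,0,0.02],[0,0,0]], twist=[[0,0,0],[0,0,0],[0,0,0],[0,0,0],[0,0,0]])

```text
time_s: 21.4
ee_pos: [0.4337, -0.1631, 0.136]
eef_rot: [-3.139, -0.003, 1.479]
force: [5.1, 4.6, -7.8]
finger_gap: 0.0206
grasp_force: 59.3
```

>>> apply_moves(dp=[[0.18,-0.13,0],[0.2,-0.12,0],[0.215,-0.095,0],[0.225,-0.065,0],[0.23,-0.035,0]], twist=[[0,0,0],[0,0,0],[0,0,0],[0,0,0],[0,0,0]])

```text
time_s: 21.9
ee_pos: [0.4863, -0.1875, 0.1362]
eef_rot: [-3.138, -0.0, 1.477]
force: [0.6, 2.6, -7.8]
finger_gap: 0.0202
grasp_force: 59.3
```

>>> apply_moves(dp=[[0.235,-0.005,0],[0.23,0.025,0],[0.23,0.055,0],[0.11,0.035,0],[0,0,0]], twist=[[0,0,0],[0,0,0],[0,0,0],[0,0,0],[0,0,0]])

```text
time_s: 22.4
ee_pos: [0.5287, -0.1817, 0.1376]
eef_rot: [3.14, 0.001, 1.479]
force: [0.8, 0.6, -7.3]
finger_gap: 0.0205
grasp_force: 59.3
```

>>> apply_moves(dp=[[0,0,0],[0,0,0]], twist=[[0,0,0],[0,0,0]])

```text
time_s: 22.6
ee_pos: [0.5271, -0.1823, 0.1374]
eef_rot: [3.141, 0.001, 1.477]
force: [-0.1, -1.2, -8.0]
finger_gap: 0.0201
grasp_force: 59.3
```

Lower it in, release, rise, and look from above.

>>> apply_moves(dp=[[0,0,-0.07],[0,0,-0.07],[0,0,-0.06],[0,0,0],[0,0,0]], twist=[[0,0,0],[0,0,0],[0,0,0],[0,0,0],[0,0,0]])

```text
time_s: 23.1
ee_pos: [0.5286, -0.1821, 0.1284]
eef_rot: [3.139, 0.001, 1.478]
force: [1.0, -2.8, -0.2]
finger_gap: 0.02
grasp_force: 60.3
```

>>> apply_moves(dp=[[0,0,0],[0,0,0],[0,0,0.3],[0,0,0.7],[0,0.1,0.7]], twist=[[0,0,0],[0,0,0],[0,0,0],[0,0,0],[0,0,0]], gripper=0.8)

```text
time_s: 23.6
ee_pos: [0.5269, -0.1765, 0.2136]
eef_rot: [-3.14, -0.001, 1.477]
force: [-0.5, -0.3, 0.6]
finger_gap: 0.0683
grasp_force: 0.0
```

>>> apply_moves(dp=[[-0.1,0.8,0.2],[-0.2,0.8,0],[-0.1,0.8,0],[0,0.5,0],[0,0,0]], twist=[[0,0,0],[0,0,0],[0,0,0],[0,0,0],[0,0,0]])

```text
time_s: 24.1
ee_pos: [0.5074, -0.0252, 0.2241]
eef_rot: [3.139, -0.002, 1.488]
force: [-0.1, 0.5, 0.9]
finger_gap: 0.0682
grasp_force: 0.0
```

>>> apply_moves(dp=[[0,0,0],[0,0,0],[0,0,0]], twist=[[0,0,0],[0,0,0],[0,0,0]])

```text
time_s: 24.4
ee_pos: [0.5075, -0.0333, 0.2223]
eef_rot: [-3.142, 0.0, 1.475]
force: [-0.6, -0.3, -0.6]
finger_gap: 0.0683
grasp_force: 0.0
```

```bash
python3 - <<'E'
from look import *
s,im=look('w7',dict(jaw=0,pivot=.06,knob=.122,amber_bottle=.016))
c=im[0:420,180:380];cv2.imwrite('pics/w7.png',im[:,:,::-1])
a=cv2.imread('pics/w5.png')[60:160,200:330];b=im[60:300,180:380,::-1]
cv2.imwrite('pics/w7c.png',cv2.resize(np.vstack([b]),None,fx=2.5,fy=2.5,interpolation=cv2.INTER_CUBIC))
E
```

```text
24.4 [ 0.5075 -0.0333  0.2223] [-3.142  0.     1.475]
jaw [135.6, 266.0] 0.63 [0.5024 0.0169 0.    ]
pivot [273.5, 271.4] 0.95 [ 0.4966 -0.099   0.06  ]
amber_bottle [61.7, 268.4] 0.69 [0.5115 0.0797 0.016 ]
```

View pics/w7c.png

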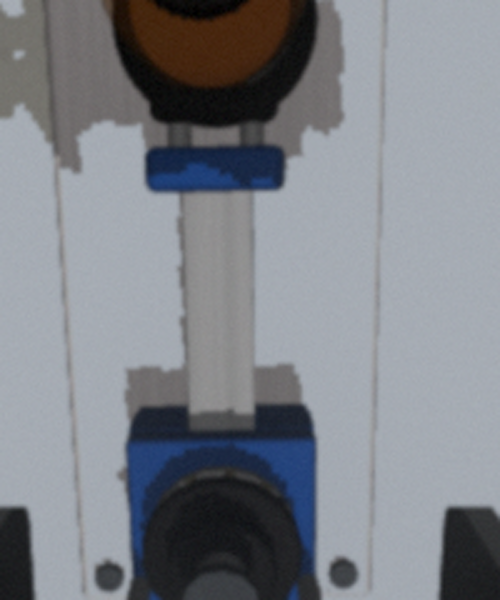

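The crop shows the pad against the bottle's side, with a pad–jaw gap still of about 10 px, so it's only lightly sprung.

```bash
python3 - <<'E'
from look import *
p5=dict(ee_pos=[.5087,-.0558,.2649],eef_rot=[3.141,0,1.481]);p7=dict(ee_pos=[.5075,-.0333,.2223],eef_rot=[-3.142,0,1.475])
import cv2
for n,p in(('w5',p5),('w7',p7)):
    im=cv2.imread(f'pics/{n}.png').astype(float)
    # clamp-axis intensity profile over the jaw's columns left/right of centre
    o=[]
    for off in(-.012,.012):   # clamp x offset, through the pad/jaw at z=.062
        t=np.arange(-.01,.07,.0005)
        pr=[]
        for a in t:
            P=np.array([.5028,.0015,0])+a*np.array([.087,.9962,0])+off*np.array([.9962,-.087,0]);P[2]=.062
            c,r=proj('wrist',P,pose=p);pr.append(cv2.getRectSubPix(im.astype(np.float32),(3,3),(float(c),float(r))).mean((0,1)))
        pr=np.array(pr);sat=pr[:,0]-pr[:,2];lum=pr.mean(1)
        o.append(' '.join(f'{int(a*1e3)}:{int(s)}/{int(l)}' for a,s,l in zip(t[::2],sat[::2],lum[::2])))
    print(n);print('\n'.join(o))
E
```

```text
w5
-10:4/120 -9:6/126 -7:8/133 -6:8/135 -5:8/135 -4:9/135 -3:8/133 -2:6/131 -1:5/125 0:5/119 0:12/104 1:30/83 2:53/66 3:73/61 4:80/64 5:82/65 6:83/64 7:82/64 8:82/64 9:82/63 10:81/62 11:79/60 12:71/55 13:53/49 14:32/50 15:12/57 16:2/63 17:0/67 18:0/76 19:0/93 20:0/103 21:0/92 22:0/63 23:0/34 24:0/16 25:0/12 26:1/12 27:1/11 28:1/12 29:0/11 30:0/13 31:0/24 32:-1/49 33:-2/78 34:-2/95 35:-3/96 36:-3/79 37:-4/53 38:-8/29 39:-14/19 40:-23/21 41:-32/26 42:-39/31 43:-40/32 44:-42/33 45:-44/33 46:-46/34 47:-47/35 48:-49/35 49:-50/36 50:-50/36 51:-50/36 52:-51/36 53:-50/36 54:-51/36 55:-51/36 56:-51/36 57:-51/36 58:-52/36 59:-52/36 60:-51/36 61:-51/35 62:-46/31 63:-32/21 64:-14/10 65:-3/5 66:0/6 67:-1/8 68:-2/8 69:-1/9
-10:8/137 -9:8/137 -7:8/137 -6:8/136 -5:8/136 -4:8/137 -3:8/138 -2:9/139 -1:9/140 0:10/137 0:16/118 1:31/91 2:53/68 3:70/63 4:79/65 5:81/66 6:80/65 7:80/65 8:79/64 9:77/62 10:76/62 11:74/60 12:67/56 13:50/50 14:28/49 15:12/55 16:2/63 17:0/67 18:0/67 19:0/67 20:0/66 21:0/60 22:0/44 23:0/26 24:1/16 25:1/15 26:1/15 27:1/14 28:0/14 29:0/14 30:0/16 31:0/23 32:0/43 33:-2/71 34:-3/90 3
[... 1096 characters left out ...]
/153 -5:10/153 -4:10/153 -3:10/153 -2:10/152 -1:10/152 0:10/150 0:9/149 1:10/149 2:10/148 3:10/148 4:9/147 5:9/147 6:10/150 7:10/153 8:10/154 9:10/154 10:10/154 11:10/153 12:10/153 13:11/152 14:11/152 15:11/152 16:11/150 17:13/136 18:27/101 19:51/71 20:69/62 21:68/60 22:56/52 23:45/45 24:43/43 25:44/43 26:43/44 27:44/44 28:44/43 29:42/42 30:36/41 31:24/45 32:10/57 33:2/68 34:0/72 35:0/73 36:0/72 37:0/70 38:0/58 39:0/38 40:0/22 41:0/16 42:0/16 43:1/15 44:1/15 45:0/15 46:0/13 47:0/13 48:0/13 49:0/15 50:-1/20 51:-3/24 52:-10/26 53:-25/29 54:-38/33 55:-45/37 56:-49/39 57:-51/40 58:-53/40 59:-54/40 60:-54/41 61:-55/41 62:-54/41 63:-54/41 64:-55/41 65:-55/41 66:-54/42 67:-55/42 68:-56/41 69:-56/41
```

Measured: jaw advance 17 mm, pad advance 16 mm, so compression is about 1 mm. About 5.5 mm more is wanted, so turn to about +0.15 rad. Going back to the knob.

>>> apply_moves(dp=[[0.1,-0.7,0],[0.1,-0.8,0],[0.1,-0.8,0],[0.1,-0.6,0],[0.02,-0.08,-0.3]], twist=[[0,0,0],[0,0,0],[0,0,0],[0,0,0],[0,0,0]])

```text
time_s: 25.15
ee_pos: [0.5298, -0.1874, 0.2086]
eef_rot: [3.137, 0.003, 1.469]
force: [0.9, -0.6, 0.1]
finger_gap: 0.0687
grasp_force: 0.0
```

>>> apply_moves(dp=[[0,0,-0.5],[0,0,0],[0,0,0],[0,0,0]], twist=[[0,0,0],[0,0,0],[0,0,0],[0,0,0]])

```text
time_s: 25.55
ee_pos: [0.5291, -0.1794, 0.1832]
eef_rot: [3.14, -0.0, 1.48]
force: [0.4, 0.4, -0.2]
finger_gap: 0.0682
grasp_force: 0.0
```

>>> apply_moves(dp=[[0,-0.03,-0.4],[0,-0.03,-0.4],[0,0,-0.2],[0,0,-0.1],[0,0,0]], twist=[[0,0,0],[0,0,0],[0,0,0],[0,0,0],[0,0,0]])

```text
time_s: 26.05
ee_pos: [0.5285, -0.183, 0.1274]
eef_rot: [3.142, -0.0, 1.478]
force: [-0.9, 0.2, -0.3]
finger_gap: 0.0687
grasp_force: 0.0
```

>>> apply_moves(dp=[[0,0,0],[0,0,0],[0,0,0],[0,0,0],[0,0,0]], twist=[[0,0,0],[0,0,0],[0,0,0],[0,0,0],[0,0,0]], gripper=0.1)

```text
time_s: 26.55
ee_pos: [0.5289, -0.1837, 0.1279]
eef_rot: [3.14, 0.0, 1.478]
force: [-0.0, -0.6, 2.2]
finger_gap: 0.02
grasp_force: 58.5
```

>>> apply_moves(dp=[[-0.15,-0.05,0],[-0.225,-0.055,0],[-0.23,-0.025,0],[-0.235,0.005,0],[0,0,0]], twist=[[0,0,0],[0,0,0],[0,0,0],[0,0,0],[0,0,0]])

```text
time_s: 27.05
ee_pos: [0.486, -0.1893, 0.1278]
eef_rot: [3.14, -0.0, 1.477]
force: [2.8, 2.2, 1.9]
finger_gap: 0.0203
grasp_force: 58.8
```

>>> apply_moves(dp=[[-0.15,0.02,0],[-0.1,0.02,0],[0,0,0],[0,0,0]], twist=[[0,0,0],[0,0,0],[0,0,0],[0,0,0]])

```text
time_s: 27.45
ee_pos: [0.4752, -0.1874, 0.1279]
eef_rot: [3.138, -0.0, 1.478]
force: [4.8, 1.1, 1.3]
finger_gap: 0.0205
grasp_force: 58.8
```

>>> apply_moves(dp=[[0,0,0],[0,0,0],[0,0,0.3],[0,0,0.7],[0,0.1,0.7]], twist=[[0,0,0],[0,0,0],[0,0,0],[0,0,0],[0,0,0]], gripper=0.8)

```text
time_s: 27.95
ee_pos: [0.472, -0.1833, 0.2128]
eef_rot: [-3.138, -0.001, 1.476]
force: [0.2, -0.6, 0.9]
finger_gap: 0.0682
grasp_force: 0.0
```

>>> apply_moves(dp=[[0.1,0.8,0.2],[0.2,0.8,0],[0.2,0.8,0],[0.15,0.5,0],[0,0,0]], twist=[[0,0,0],[0,0,0],[0,0,0],[0,0,0],[0,0,0]])

```text
time_s: 28.45
ee_pos: [0.5065, -0.0324, 0.2235]
eef_rot: [3.141, -0.002, 1.486]
force: [-0.5, 0.8, 0.2]
finger_gap: 0.0683
grasp_force: 0.0
```

>>> apply_moves(dp=[[0,0,0],[0,0,0],[0,0,0]], twist=[[0,0,0],[0,0,0],[0,0,0]])

```text
time_s: 28.75
ee_pos: [0.5058, -0.0398, 0.2221]
eef_rot: [-3.141, 0.001, 1.474]
force: [-0.3, 0.2, 0.5]
finger_gap: 0.0685
grasp_force: 0.0
```

```bash
python3 - <<'E'
from look import *
s,im=look('w8',dict(jaw=0,knob=.122,pivot=.06,amber_bottle=.016))
im=im[:,:,::-1].astype(np.float32)
cv2.imwrite('pics/w8c.png',cv2.resize(im[0:400,160:400],None,fx=1.5,fy=1.5))
for off in(-.012,.012):
    o=[]
    for a in np.arange(.016,.056,.001):
        P=np.array([.5028,.0015,.062])+a*np.array([.087,.9962,0])+off*np.array([.9962,-.087,0])
        c,r=proj('wrist',P,pose=s);q=cv2.getRectSubPix(np.ascontiguousarray(im),(3,3),(float(c),float(r))).mean((0,1));o.append(f'{a*1e3:.0f}:{int(q[0]-q[2])}/{int(q.mean())}')
    print(' '.join(o))
E
```

```text
28.75 [ 0.5058 -0.0398  0.2221] [-3.141e+00  1.000e-03  1.474e+00]
jaw [118.9, 266.4] 0.6 [0.5025 0.0256 0.    ]
pivot [265.8, 272.8] 0.85 [ 0.4967 -0.0983  0.06  ]
amber_bottle [50.8, 265.6] 0.7 [0.5081 0.0819 0.016 ]
16:6/139 17:4/134 18:2/129 19:1/123 20:1/122 21:0/121 22:2/105 23:12/72 24:26/44 25:38/37 26:42/39 27:44/40 28:45/39 29:46/39 30:47/39 31:47/40 32:48/40 33:48/39 34:46/37 35:39/36 36:25/43 37:8/54 38:1/49 39:1/28 40:1/14 41:0/10 42:0/11 43:0/12 44:0/12 45:0/11 46:0/11 47:0/10 48:0/11 49:-7/13 50:-18/17 51:-30/25 52:-40/32 53:-46/35 54:-49/37 55:-51/37
16:11/156 17:11/155 18:11/155 19:11/152 20:9/137 21:5/105 22:6/72 23:14/50 24:27/39 25:36/38 26:41/41 27:43/42 28:43/42 29:44/41 30:45/41 31:45/41 32:45/41 33:45/40 34:44/38 35:38/37 36:25/43 37:11/52 38:2/51 39:1/32 40:0/17 41:0/14 42:0/13 43:0/14 44:0/14 45:0/14 46:0/14 47:0/14 48:0/14 49:-1/17 50:-2/24 51:-4/30 52:-11/29 53:-25/30 54:-38/33 55:-45/36[ WARN:0@2.325] global loadsave.cpp:1063 imwrite_ Unsupported depth image for selected encoder is fallbacked to CV_8U.
```

View pics/w8c.png

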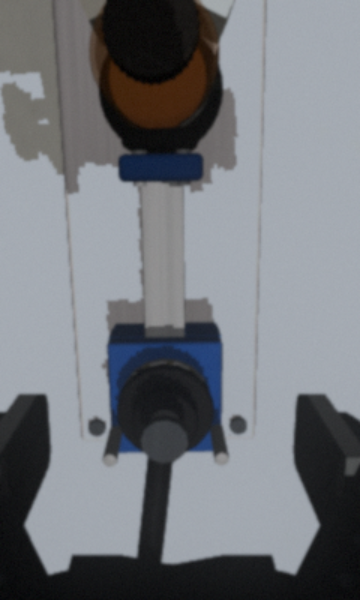

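w8 shows the pad pressed on the bottle, with the pad–jaw gap down to about 3 mm from 8.7. That is about 5.7 mm of compression, or roughly 20 N. The bottle sits in the V, the lever is down and the gripper is clear.

```bash
python3 -c "
from cell import ctrl
print(ctrl.job_done())"
```

```text
the job is handed in; nothing more can be done
None
```

I clamped the amber bottle upright in the V with the pad pushed back about 5.7 of its 8 mm (roughly 20 N by the camera measurement). The lever is down and released, and the job is handed in; the hand-in call returned no verdict.

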